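# Slide the sugar dish through the gallery rail

### The job

Push the small dish of sugar cubes along the counter, through the opening in the low steel rail and out on its far (left) side, without ever lifting or tipping it. Stop when the whole dish is past the rail, straight behind the opening and with its near edge no more than about 5 cm past the posts, and take the hand away. Neither force the dish or the gripper against the rail, nor shift the empty dish, the toothpicks, the salt shaker or the spoon lying beyond the dishes.

Things in the scene. Friction and masses are not known exactly. Their poses are not given: they have to be found in the camera images.
- sugar_dish: Small round clear glass dish of white sugar cubes, loose, about 0.1 to 0.2 kg, 74 mm in diameter at its rim, its widest part, 20 mm up; foot 64 mm; cubes up to 30 mm. Starts to the right of the rail (smaller y). Origin: centre of its underside. Stops at once when no longer pushed.
- gallery_rail: Low steel gallery rail fixed to the counter: a straight row of four round posts, 20 mm thick, 50 mm high (collars 25 mm wide in the lowest 4 mm), joined in pairs by thin bars, centres 52 and 150 mm either side of the opening's middle: the opening is 84 mm wide. Origin: its middle, on the counter. x axis: along the row, away from the robot; y axis: through the opening to the far, left side.
- empty_dish: Small plain white porcelain dish, empty, 83 mm in diameter, 27 mm high, loose; bystander on the same side as the sugar dish at the start (they may have changed places). Origin: centre of its underside.
- toothpicks: Little glass of toothpicks, 42 mm in diameter, 66 mm high, loose bystander on the far side of the rail, towards the robot. Origin: centre of its underside.
- salt_shaker: Salt shaker, 39 mm in diameter, 76 mm high, loose bystander on the far side of the rail, away from the robot. Origin: centre of its underside.
- loose_spoon: White porcelain tasting spoon lying on the counter, 21 x 79 x 14 mm, long in its y axis, loose bystander beyond the two dishes, seen from the robot. Origin: centre of its underside.
There are look-alikes about, which are no part of the job. Leave any black or turquoise look-alike of the sugar_dish alone.

How it is judged (in metres and radians):
On the way:
1. the sugar dish stands in the opening, its middle within 15 mm of the middle of the opening (horizontal distance between sugar_dish and gallery_rail below 0.015 m).
At the end, for the whole second after the job is handed in: The sugar dish went through the opening and stands upright and at rest on the counter behind it: its middle 46 to 115 mm past the row of posts and within 35 mm of the line through the middle of the opening (y of sugar_dish in the frame of gallery_rail between 0.046 and 0.115 m and x of sugar_dish in the frame of gallery_rail between -0.035 and 0.035 m and height (world z) of sugar_dish below 0.006 m and angle between sugar_dish's own z axis and vertical below 0.1 rad and linear speed of sugar_dish below 0.01 m/s); the robot touches nothing.
It fails at once if the sugar dish is lifted more than 12 mm off the counter (height (world z) of sugar_dish above 0.012 m).
It fails at once if the sugar dish is tipped more than 0.3 rad (angle between sugar_dish's own z axis and vertical above 0.3 rad).
It fails at once if the dish is forced against the rail with more than 25 N (contact force between sugar_dish and gallery_rail above 25 N).
It fails at once if the gripper or arm presses on the rail with more than 25 N (contact force between any of the arm, the fingers and gallery_rail above 25 N).
It fails at once if the empty dish, the toothpicks, the salt shaker or the loose spoon is moved more than 20 mm (distance of any of empty_dish, toothpicks, salt_shaker, loose_spoon from where it was at the start of the episode above 0.02 m).
It also fails if it takes over 59 s, if anything falls off the work surface, if the arm or the gripper's body presses on something with over 40 N, if the wrist force passes 120 N, or if a joint passes its speed limit or range.

### The arm

A 6-joint arm with a two-finger parallel gripper is mounted at the origin on a cart in front of the work surface, level with it; the furniture and walls round the work are solid. World frame = base frame: x ahead of the robot, y to its left, z up, the work surface at z = 0. Lengths are in mm, angles in rad, forces in N, time in s.
With the tool pointing down it reaches from about 350 to 925 mm from the base axis. Payload 6.4 kg.
Tool frame: the origin (TCP) lies at the very end of the fingers, on their centre line; the grasp point (between the pads) lies 19 mm behind it; z points along the fingers, y is the line along which they close (so a half turn about z gives the same grasp; the last joint's range is limited). The gripper opens to 85 mm and grips with 20 to 120 N. Pads are 22 mm wide; open, the fingers measure 114 mm over their backs; the gripper's body (76 mm by 85 mm) begins 54 mm behind the grasp point. The pads swing forward as they close: fully open they stand 13 mm farther back than shut.
Start: joints at [1.127, 0.245, 1.558, -0, 1.339, -0.174], TCP at [173.247, 626.498, 193.19] pointing down, gripper open.
Joint ranges: [-3.13, 3.13], [-1.02, 2.26], [0.13, 2.54], [-0.95, 4.09], [0.21, 2.88], [-2.74, 2.74]. Speed limits (rad/s): [2.57, 2.57, 3.14, 3.14, 3.14, 3.14].

### API

Orientations are given as a unit quaternion [x, y, z, w].
In Python, from plant import manip gives the robot as it stands.
- The arm moves only by the shell command python3 -m creep 'ROWS' [FORCE]. ROWS is JSON, a list of rows, each an object of numbers: "dx", "dy", "dz": the shift along the world's x, y, z in cm; "wx", "wy", "wz": the turn, a rotation vector about the world's x, y, z in rad; "fingers": the gripper's target within -1 to 1 (shut at 1, half-way at 0, fully open at -1). A call has 1 to 10 rows; each row shifts and turns the commanded pose from where the row before left it; what a row does not reach is not made up. A row lasts 1/12 s, in which the tool goes at most 41.7 mm and 7.16 degrees, less where a joint would pass 70% of its speed; a pose out of reach is approached as far as the arm can. A call with a gripper value outside its range is refused whole. The fingers move at their own pace and stop on an object; FORCE is the grip in N (left out, the last holds). Time passes only in rows, so rows that do not move let the fingers close. It gives the time, the measured TCP pose, the force, the opening and the grip force at its end, in the units of the state.
- manip.get_obs(): the state, without advancing time (a new reading comes with each control period).
- manip.get_image(name): name is "scene" or "top" or "wrist"; returns (picture, depth): 400x640x3 uint8, red, green, blue; 400x640 float32, mm along the optical axis (not along the pixel's ray), 0 where there is no reading.
- manip.camera_info(name): a dict with "mtx" (3x3 intrinsics, pixels), "R" (3x3) and "t" (3): a world point X has camera coordinates R X + t. Camera axes: x right, y down, z forward; pixel columns grow to the right and rows downward; lengths in mm; the calibration is good to about 2 mm. A picture is of the moment at which its call begins: read the wrist's pose just before it. camera_info takes no time and is no camera call; for the wrist camera it gives the pose at the moment of the call.
- manip.job_done(): hands the job in; it is judged then, once.
The state is a dict: "time": time; "joints": joint angles; "dq": joint speeds; "joint_torque": joint torques, N m; "ee_pos": TCP position; "eef_rot": TCP orientation; "ft_force": force on the tool from outside, world axes, zero at the start; "moment": the same for the moment, N m; "width": finger opening in mm; "grasp_force": force on a finger pad.
Only numpy, scipy, OpenCV 4.12 (cv2) and the standard library are available. Lean on these libraries where they do the work, as an engineer would, in place of code of your own. Each camera call takes 0.05 s, during which the arm holds its last target. There are 200 camera calls.

## Working session

There is one attempt and no reset: what is moved stays moved. The work goes in short steps, Python scripts to look and compute and a shell command to move; the robot and the scene stay as the last step left them, time stands still between calls to the robot, and variables do not carry over. Pictures are saved under pics/ and viewed, at most 12 in all, crops included, and the job is handed in when it is done.

```bash
mkdir -p pics; python3 - <<'E'
from plant import manip
import cv2,numpy as np
for n in("scene","top"):
    im,d=manip.get_image(n); cv2.imwrite(f"pics/{n}0.png",im[:,:,::-1]); np.save(f"pics/{n}0.npy",d)
    c=manip.camera_info(n); print(n,np.round(c["mtx"],1).tolist(),np.round(c["R"],3).tolist(),np.round(c["t"]).tolist())
print(manip.get_obs())
E
```

```text
scene [[463.7, 0.0, 322.7], [0.0, 463.7, 203.7], [0.0, 0.0, 1.0]] [[-0.725, -0.689, 0.014], [-0.525, 0.539, -0.659], [0.446, -0.485, -0.752]] [340.0, 344.0, 797.0]
top [[380.2, 0.0, 321.6], [0.0, 380.2, 205.6], [0.0, 0.0, 1.0]] [[-0.01, -1.0, 0.014], [-0.984, 0.008, -0.18], [0.18, -0.015, -0.984]] [-43.0, 554.0, 854.0]
{'time': 0.1, 'joints': array([ 1.12689894e+00,  2.45752666e-01,  1.55889824e+00,  1.17708573e-05,
        1.33868211e+00, -1.74114904e-01]), 'dq': array([ 5.62562924e-05, -1.39918767e-03, -2.03715740e-03, -6.08784208e-05,
       -2.35391984e-03, -1.71843673e-03]), 'joint_torque': array([ 1.19296542e-04, -4.30668962e+01, -3.27128828e+01, -1.77258262e-04,
        2.90079093e-03, -1.90827177e-05]), 'ee_pos': array([172.99377115, 625.97189316, 192.18187888]), 'eef_rot': array([ 1.34483837e-01,  9.90915405e-01, -8.27222871e-04, -2.70087151e-04]), 'ft_force': array([ 0.05492876, -0.89523226,  0.29637887]), 'moment': array([-0.03941037,  0.01332844,  0.00313129]), 'grasp_force': 0.0, 'width': 85.44315733095405}
```

View pics/scene0.png

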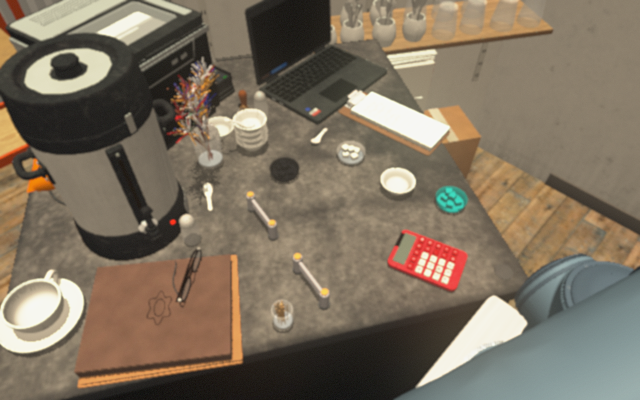

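View pics/top0.png

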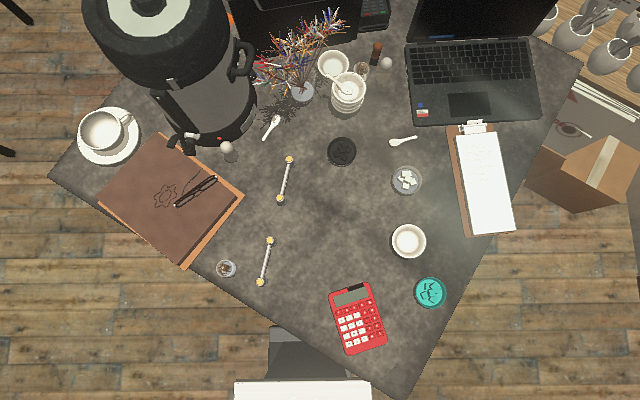

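Candidates for the sugar dish (top view):
- clear dish with white cubes at (407,180)
- white empty dish at (408,241)
- black look-alike at (342,151)
- turquoise look-alike at (430,292)

I choose (407,180). Rail caps are at (289,160), (280,198), (269,240) and (260,282). Toothpicks are at (226,268), the salt shaker is near (227,148), and the spoon is at (403,141).

```bash
cat > h.py <<'E'
from plant import manip
import numpy as np,cv2
def ray(n,px,z,c=None):
    c=c or manip.camera_info(n); R,t=np.array(c["R"]),np.array(c["t"])
    o=-R.T@t; v=R.T@np.linalg.solve(c["mtx"],[*px,1.]); return (o+v*(z-o[2])/v[2])[:2]
def railframe(a,pts):  # a: post tops far(+x)..near
    a=np.array(a); m=a.mean(0); ex=(a[0]+a[1]-a[2]-a[3]); ex/=np.linalg.norm(ex); ey=np.array([-ex[1],ex[0]])
    return m,ex,ey,{k:((p-m)@ex,(p-m)@ey) for k,p in pts.items()}
E
python3 - <<'E'
from h import *
im=cv2.imread("pics/top0.png");d=np.load("pics/top0.npy")
hsv=cv2.cvtColor(im,cv2.COLOR_BGR2HSV)
m=cv2.inRange(hsv,(15,90,120),(35,255,255)); m[:,:240]=0;m[:,310:]=0;m[:140]=0;m[300:]=0
n,_,st,ce=cv2.connectedComponentsWithStats(m)
caps=sorted([tuple(c) for s,c in zip(st[1:],ce[1:]) if s[4]>8],key=lambda c:c[1]);print(np.round(caps,1))
a=[ray("top",c,50) for c in caps]
pts={k:ray("top",p,z) for k,p,z in[("sugar",(407,180),20),("empty",(408,241),27),("black",(342,151),20),("tp",(226,268),40),("salt",(227,148),70),("spoonR",(403,141),8),("spoonL",(271,127),8),("calc",(352,285),8),("calctop",(372,286),8)]}
for k,p in pts.items(): print(k,p.round())
print(np.round(a)); M,ex,ey,r=railframe(a,pts); print(M,ex,ey)
for k in r: print(k,np.round(r[k]))
s=np.vstack([cv2.resize(im[100:300,200:450],None,fx=2.4,fy=2.4,interpolation=cv2.INTER_CUBIC)]);cv2.imwrite("pics/crop.png",s)
E
```

```text
[[288.4 158.6]
 [279.4 197.3]
 [269.1 239.5]
 [259.1 281.4]]
sugar [ 623. -263.]
empty [ 470. -256.]
black [ 699. -102.]
tp [410. 176.]
salt [692. 176.]
spoonR [ 729. -261.]
spoonL [769.  80.]
calc [ 367. -120.]
calctop [ 364. -168.]
[[671.  31.]
 [575.  52.]
 [474.  75.]
 [378.  97.]]
[524.51544574  63.97480914] [ 0.9755185  -0.21991737] [0.21991737 0.9755185 ]
sugar [ 168. -297.]
empty [  17. -324.]
black [ 207. -123.]
tp [-137.   84.]
salt [138. 146.]
spoonR [ 271. -272.]
spoonL [235.  69.]
calc [-113. -214.]
calctop [-105. -262.]
```

View pics/crop.png

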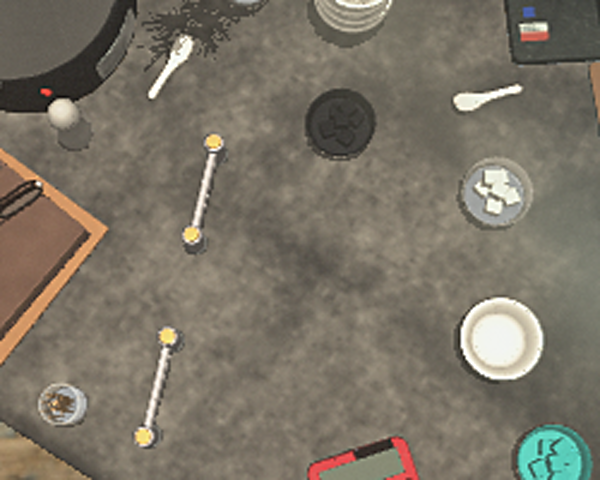

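```bash
python3 -m creep '[{"dx":1.8,"dy":-3.55,"wz":0.025,"fingers":-1},{"dx":1.8,"dy":-3.55,"wz":0.022},{"dx":1.8,"dy":-3.55},{"dx":1.8,"dy":-3.55},{"dx":1.8,"dy":-3.55},{"dx":1.8,"dy":-3.55},{"dx":1.8,"dy":-3.55},{"dx":1.8,"dy":-3.55},{"dx":1.8,"dy":-3.55},{"dx":1.8,"dy":-3.55}]' 20
```

```text
invalid input
```

```bash
python3 -m creep '[{"dx":1.8,"dy":-3.55},{"dx":1.8,"dy":-3.55},{"dx":1.8,"dy":-3.55},{"dx":1.8,"dy":-3.55},{"dx":1.8,"dy":-3.55},{"dx":1.8,"dy":-3.55},{"dx":1.8,"dy":-3.55},{"dx":1.8,"dy":-3.55},{"dx":1.8,"dy":-3.55},{"dx":1.8,"dy":-3.55}]'
```

```text
invalid input
```

```bash
python3 -m creep '[{"dx":1.8,"dy":-3.55,"dz":0,"wx":0,"wy":0,"wz":0.025,"fingers":-1},{"dx":1.8,"dy":-3.55,"dz":0,"wx":0,"wy":0,"wz":0.022,"fingers":-1}]' 20
```

```text
time: 0.27
ee_pos: [208.7, 555.0, 192.0]
eef_rot: [0.109, 0.994, -0.001, -0.0]
ft_force: [1.1, 1.4, 0.8]
width: 85.4
grasp_force: 0.0
```

```bash
python3 -m creep '[{"dx":1.8,"dy":-3.55,"dz":0,"wx":0,"wy":0,"wz":0,"fingers":-1},{"dx":1.8,"dy":-3.55,"dz":0,"wx":0,"wy":0,"wz":0,"fingers":-1},{"dx":1.8,"dy":-3.55,"dz":0,"wx":0,"wy":0,"wz":0,"fingers":-1},{"dx":1.8,"dy":-3.55,"dz":0,"wx":0,"wy":0,"wz":0,"fingers":-1},{"dx":1.8,"dy":-3.55,"dz":0,"wx":0,"wy":0,"wz":0,"fingers":-1},{"dx":1.8,"dy":-3.55,"dz":0,"wx":0,"wy":0,"wz":0,"fingers":-1},{"dx":1.8,"dy":-3.55,"dz":0,"wx":0,"wy":0,"wz":0,"fingers":-1},{"dx":1.8,"dy":-3.55,"dz":0,"wx":0,"wy":0,"wz":0,"fingers":-1},{"dx":1.8,"dy":-3.55,"dz":0,"wx":0,"wy":0,"wz":0,"fingers":-1},{"dx":1.8,"dy":-3.55,"dz":0,"wx":0,"wy":0,"wz":0,"fingers":-1}]'
python3 -m creep '[{"dx":1.8,"dy":-3.55,"dz":0,"wx":0,"wy":0,"wz":0,"fingers":-1},{"dx":1.8,"dy":-3.55,"dz":0,"wx":0,"wy":0,"wz":0,"fingers":-1},{"dx":1.8,"dy":-3.55,"dz":0,"wx":0,"wy":0,"wz":0,"fingers":-1},{"dx":1.8,"dy":-3.55,"dz":0,"wx":0,"wy":0,"wz":0,"fingers":-1},{"dx":1.8,"dy":-3.55,"dz":0,"wx":0,"wy":0,"wz":0,"fingers":-1},{"dx":1.8,"dy":-3.55,"dz":0,"wx":0,"wy":0,"wz":0,"fingers":-1},{"dx":1.8,"dy":-3.55,"dz":0,"wx":0,"wy":0,"wz":0,"fingers":-1},{"dx":1.8,"dy":-3.55,"dz":0,"wx":0,"wy":0,"wz":0,"fingers":-1},{"dx":1.8,"dy":-3.55,"dz":0,"wx":0,"wy":0,"wz":0,"fingers":-1},{"dx":1.8,"dy":-3.55,"dz":0,"wx":0,"wy":0,"wz":0,"fingers":-1}]'
```

```text
time: 1.1
ee_pos: [389.4, 198.7, 193.0]
eef_rot: [0.111, 0.994, 0.0, 0.0]
ft_force: [1.8, 0.4, 0.8]
width: 85.3
grasp_force: 0.0
time: 1.93
ee_pos: [569.5, -156.4, 192.6]
eef_rot: [0.111, 0.994, 0.0, -0.0]
ft_force: [0.0, 0.7, 0.5]
width: 85.2
grasp_force: 0.0
```

```bash
python3 -m creep '[{"dx":1.8,"dy":-3.55,"dz":0,"wx":0,"wy":0,"wz":0,"fingers":-1},{"dx":1.8,"dy":-3.55,"dz":0,"wx":0,"wy":0,"wz":0,"fingers":-1},{"dx":1.8,"dy":-3.55,"dz":0,"wx":0,"wy":0,"wz":0,"fingers":-1},{"dx":0,"dy":0,"dz":0,"wx":0,"wy":0,"wz":0,"fingers":-1},{"dx":0,"dy":0,"dz":0,"wx":0,"wy":0,"wz":0,"fingers":-1}]'
cat > look.py <<'E'
from h import *
import sys
k=sys.argv[1]; o=manip.get_obs(); c=manip.camera_info("wrist"); im,d=manip.get_image("wrist")
cv2.imwrite(f"pics/w{k}.png",im[:,:,::-1]); np.save(f"pics/w{k}.npy",d)
import pickle; pickle.dump((o,c),open(f"pics/w{k}.pkl","wb")); print(o["ee_pos"],np.array(c["mtx"]).round(0).tolist())
E
python3 look.py 1
```

```text
time: 2.35
ee_pos: [623.0, -262.6, 191.6]
eef_rot: [0.112, 0.994, 0.001, -0.001]
ft_force: [-0.0, -0.3, 0.9]
width: 85.5
grasp_force: 0.0
[ 623.00462916 -262.55745298  191.55656944] [[319.0, 0.0, 320.0], [0.0, 319.0, 196.0], [0.0, 0.0, 1.0]]
```

View pics/w1.png

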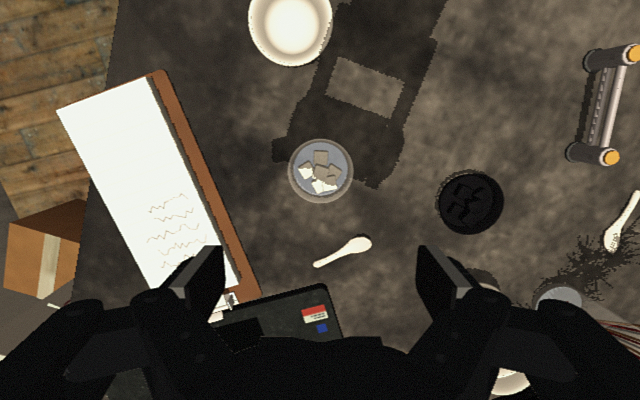

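The wrist view shows the sugar dish at about (321,171), with a rim radius of about 32 px. The black dish is at (470,202), the spoon at (342,252) and the far rail posts at (608,157) and (630,55).

```bash
python3 - <<'E'
from h import *; import pickle
o,c=pickle.load(open("pics/w1.pkl","rb")); g=cv2.imread("pics/w1.png",0)
x=cv2.HoughCircles(cv2.medianBlur(g[120:220,270:370],3),cv2.HOUGH_GRADIENT,1,50,param1=80,param2=15,minRadius=28,maxRadius=38);print(x)
for p in[(321,170.5)]+[(a+270,b+120) for a,b,_ in x[0]]: print(p,ray("",p,20,c))
for p in[(608,157),(630,55)]: print(ray("",p,50,c))
E
```

```text
[[[50.5 50.5 33. ]]]
(321, 170.5) [ 623.48074301 -261.81421885]
(np.float32(320.5), np.float32(170.5)) [ 623.35517786 -262.35909081]
[669.79651763  25.57793059]
[576.26594427  45.12388735]
```

```bash
python3 -m creep '[{"dx":0,"dy":0,"dz":-3,"wx":0,"wy":0,"wz":0,"fingers":-1},{"dx":0,"dy":0,"dz":-3,"wx":0,"wy":0,"wz":0,"fingers":-1},{"dx":0,"dy":0,"dz":-3,"wx":0,"wy":0,"wz":0,"fingers":-1},{"dx":0,"dy":0,"dz":-3,"wx":0,"wy":0,"wz":0,"fingers":-1},{"dx":0,"dy":0,"dz":-2,"wx":0,"wy":0,"wz":0,"fingers":-1},{"dx":0,"dy":0,"dz":-1,"wx":0,"wy":0,"wz":0,"fingers":-1},{"dx":0,"dy":0,"dz":-1,"wx":0,"wy":0,"wz":0,"fingers":-1},{"dx":0,"dy":0,"dz":-1,"wx":0,"wy":0,"wz":0,"fingers":-1},{"dx":0,"dy":0,"dz":0,"wx":0,"wy":0,"wz":0,"fingers":-1}]'
```

```text
time: 3.15
ee_pos: [622.7, -260.2, 22.2]
eef_rot: [0.111, 0.994, 0.0, -0.001]
ft_force: [-0.2, 0.3, -0.3]
width: 85.7
grasp_force: 0.0
```

```bash
python3 -m creep '[{"dx":0,"dy":0,"dz":-0.4,"wx":0,"wy":0,"wz":0,"fingers":-1},{"dx":0,"dy":0,"dz":-0.4,"wx":0,"wy":0,"wz":0,"fingers":-1},{"dx":0,"dy":0,"dz":-0.3,"wx":0,"wy":0,"wz":0,"fingers":-1},{"dx":0,"dy":0,"dz":0,"wx":0,"wy":0,"wz":0,"fingers":-1}]'; python3 look.py 2
```

```text
time: 3.48
ee_pos: [623.2, -261.0, 12.0]
eef_rot: [0.111, 0.994, 0.0, -0.0]
ft_force: [-0.0, -0.3, -0.5]
width: 85.4
grasp_force: 0.0
[ 623.15387222 -260.99528882   11.98477309] [[319.0, 0.0, 320.0], [0.0, 319.0, 196.0], [0.0, 0.0, 1.0]]
```

View pics/w2.png

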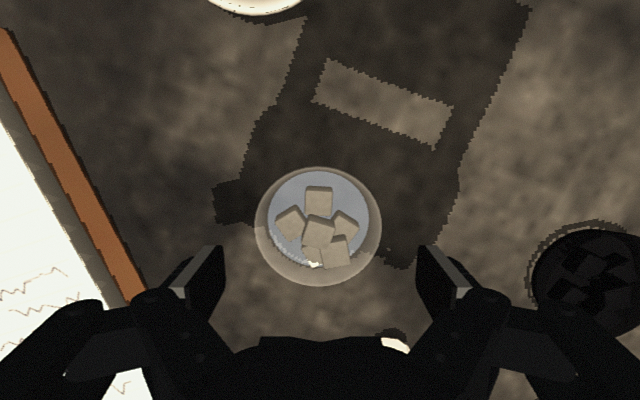

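The dish rim is centred at about (318,227) with a radius of about 63 px. The finger tips are at (220,250) and (420,250), on either side of it.

```bash
python3 - <<'E'
from h import *; import pickle
o,c=pickle.load(open("pics/w2.pkl","rb")); R,t,K=map(np.array,(c["R"],c["t"],c["mtx"])); d=np.load("pics/w2.npy")
print(ray("",(318,227),20,c),o["ee_pos"])
for s in(-43,0,43):
  for z in (0,13,32):
    p=o["ee_pos"]+[.22*s,.9755*s,z]; q=K@(R@p+t); print(s,z,(q/q[2])[:2].round())
for px in [(222,262),(418,262),(215,275),(218,250),(422,250)]:
    v=np.linalg.solve(K,[*px,1.])*d[px[1],px[0]]; print(px,(R.T@(v-t)).round(),)
E
```

```text
[ 622.80968001 -262.48469064] [ 623.15387222 -260.99528882   11.98477309]
-43 0 [249. 222.]
-43 13 [244. 230.]
-43 32 [235. 244.]
0 0 [321. 222.]
0 13 [321. 230.]
0 32 [321. 244.]
43 0 [392. 222.]
43 13 [397. 230.]
43 32 [406. 244.]
(222, 262) [ 612. -302.   67.]
(418, 262) [ 632. -219.   65.]
(215, 275) [ 613. -303.   76.]
(218, 250) [ 605. -301.   71.]
(422, 250) [ 625. -218.   68.]
```

```bash
python3 - <<'E'
from h import *; import pickle
o,c=pickle.load(open("pics/w2.pkl","rb")); R,t,K=map(np.array,(c["R"],c["t"],c["mtx"])); d=np.load("pics/w2.npy").astype(float)
v,u=np.mgrid[:400,:640]; P=np.stack([u,v,np.ones_like(u)],-1)@np.linalg.inv(K).T*d[...,None]; W=(P-t)@R-o["ee_pos"]
for v0 in range(236,310,8):
    print(v0,[(x,*W[v0,x].round().astype(int)) for x in (170,185,200,210,218,222,226)], d[v0,218])
E
```

```text
236 [(170, np.int64(-8), np.int64(-98), np.int64(-13)), (185, np.int64(-6), np.int64(-89), np.int64(-13)), (200, np.int64(-4), np.int64(-79), np.int64(-12)), (210, np.int64(-2), np.int64(-73), np.int64(-13)), (218, np.int64(-1), np.int64(-68), np.int64(-13)), (222, np.int64(-1), np.int64(-65), np.int64(-12)), (226, np.int64(0), np.int64(-63), np.int64(-12))] 207.1570281982422
244 [(170, np.int64(-3), np.int64(-100), np.int64(-13)), (185, np.int64(-1), np.int64(-90), np.int64(-12)), (200, np.int64(1), np.int64(-81), np.int64(-11)), (210, np.int64(3), np.int64(-74), np.int64(-12)), (218, np.int64(4), np.int64(-70), np.int64(-13)), (222, np.int64(5), np.int64(-67), np.int64(-12)), (226, np.int64(5), np.int64(-64), np.int64(-12))] 209.0963134765625
252 [(170, np.int64(2), np.int64(-102), np.int64(-12)), (185, np.int64(5), np.int64(-93), np.int64(-13)), (200, np.int64(-21), np.int64(-45), np.int64(63)), (210, np.int64(-20), np.int64(-41), np.int64(62)), (218, np.int64(-17), np.int64(-40), np.int64(58)), (222, np.int64(-15), np.int64(-40), np.int64(54)), (226, np.int64(11), np.int64(-66), 
[... 1983 characters left out ...]
 (185, np.int64(-15), np.int64(-42), np.int64(89)), (200, np.int64(-9), np.int64(-42), np.int64(80)), (210, np.int64(-3), np.int64(-43), np.int64(71)), (218, np.int64(1), np.int64(-44), np.int64(64)), (222, np.int64(45), np.int64(-80), np.int64(-13)), (226, np.int64(45), np.int64(-77), np.int64(-13))] 132.6359405517578
308 [(170, np.int64(-20), np.int64(-39), np.int64(102)), (185, np.int64(-19), np.int64(-36), np.int64(101)), (200, np.int64(-7), np.int64(-42), np.int64(83)), (210, np.int64(-1), np.int64(-43), np.int64(73)), (218, np.int64(49), np.int64(-84), np.int64(-12)), (222, np.int64(51), np.int64(-82), np.int64(-13)), (226, np.int64(51), np.int64(-79), np.int64(-13))] 219.8640594482422
```

```bash
python3 - <<'E'
from h import *
im,d=manip.get_image("scene"); c=manip.camera_info("scene"); o=manip.get_obs()
R,t,K=map(np.array,(c["R"],c["t"],c["mtx"]))
p=[]
for s in(-43,43):
  for z in(0,54):
    q=K@(R@(o["ee_pos"]+[.22*s,.9755*s,z])+t); p.append((q/q[2])[:2].round()); print(s,z,p[-1])
u,v=np.mean(p,0).astype(int); print(u,v)
cv2.imwrite("pics/s1.png",cv2.resize(im[max(v-80,0):v+60,u-90:u+90,::-1],None,fx=4,fy=4,interpolation=cv2.INTER_CUBIC))
E
```

```text
-43 0 [363. 146.]
-43 54 [364. 130.]
43 0 [336. 159.]
43 54 [336. 143.]
349 144
```

View pics/s1.png

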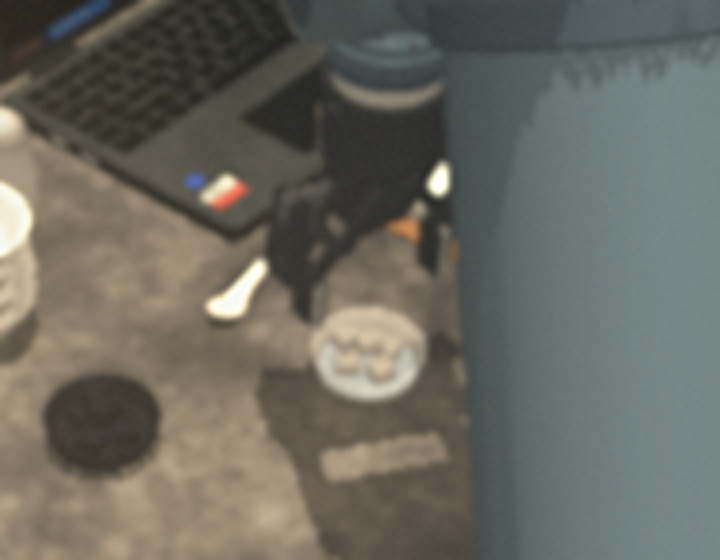

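The scene crop shows the dish at (351,152), with the left finger tip at about (335,143). That is well above the rim. The fingers really end about 54 mm above the reported TCP, and the wrist depth agrees. I'll check the palm depth, then go lower under force watch.

```bash
python3 - <<'E'
from h import *; import pickle
o,c=pickle.load(open("pics/w2.pkl","rb")); R,t,K=map(np.array,(c["R"],c["t"],c["mtx"])); d=np.load("pics/w2.npy").astype(float)
v,u=np.mgrid[:400,:640]; P=np.stack([u,v,np.ones_like(u)],-1)@np.linalg.inv(K).T*d[...,None]; W=(P-t)@R-o["ee_pos"]
for p in [(320,345),(320,370),(280,345),(320,395),(200,350),(230,380)]: print(p,W[p[1],p[0]].round(), d[p[1],p[0]])
m=(W[...,2]>25)&(d>0)
for lo,hi in[(0,320),(320,640)]:
    z=W[:,lo:hi][m[:,lo:hi]]; print(np.percentile(z[:,2],[0,.5,2]).round())
E
python3 -m creep '[{"dx":0,"dy":-0.12,"dz":-1,"wx":0,"wy":0,"wz":0,"fingers":-1},{"dx":0,"dy":0,"dz":-0.5,"wx":0,"wy":0,"wz":0,"fingers":-1},{"dx":0,"dy":0,"dz":0,"wx":0,"wy":0,"wz":0,"fingers":-1}]'
```

```text
(320, 345) [ -8.   2. 113.] 79.51795196533203
(320, 370) [ -9.   2. 122.] 70.94771575927734
(280, 345) [-11.  -8. 113.] 79.40492248535156
(320, 395) [ -9.   2. 128.] 64.86064147949219
(200, 350) [-22. -21. 124.] 66.68377685546875
(230, 380) [-21. -12. 134.] 57.578556060791016
[50. 55. 62.]
[50. 55. 62.]
time: 3.83
ee_pos: [622.0, -261.5, -4.9]
eef_rot: [0.111, 0.994, 0.001, -0.001]
ft_force: [0.2, 0.8, -0.8]
width: 85.2
grasp_force: 0.0
```

```bash
python3 -m creep '[{"dx":0.05,"dy":-0.1,"dz":-1,"wx":0,"wy":0,"wz":0,"fingers":-1},{"dx":0,"dy":0,"dz":-1,"wx":0,"wy":0,"wz":0,"fingers":-1},{"dx":0,"dy":0,"dz":0,"wx":0,"wy":0,"wz":0,"fingers":-1}]'; python3 look.py 3
```

```text
time: 4.08
ee_pos: [622.0, -262.2, -25.9]
eef_rot: [0.111, 0.994, 0.001, -0.002]
ft_force: [-0.5, 0.7, -0.8]
width: 85.2
grasp_force: 0.0
[ 621.97509807 -262.16768119  -25.87849396] [[319.0, 0.0, 320.0], [0.0, 319.0, 196.0], [0.0, 0.0, 1.0]]
```

View pics/w3.png

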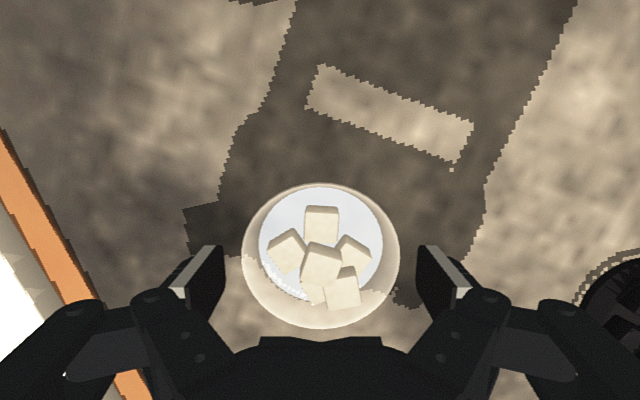

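The dish is centred between the fingers at (321,256). I'll lower the last 18 mm and close gently.

```bash
python3 -m creep '[{"dx":0,"dy":0,"dz":-0.9,"wx":0,"wy":0,"wz":0,"fingers":-1},{"dx":0,"dy":0,"dz":-0.8,"wx":0,"wy":0,"wz":0,"fingers":-1},{"dx":0,"dy":0,"dz":0,"wx":0,"wy":0,"wz":0,"fingers":-1},{"dx":0,"dy":0,"dz":0,"wx":0,"wy":0,"wz":0,"fingers":-1}]' 20; python3 -m creep '[{"dx":0,"dy":0,"dz":0,"wx":0,"wy":0,"wz":0,"fingers":-0.7},{"dx":0,"dy":0,"dz":0,"wx":0,"wy":0,"wz":0,"fingers":-0.7},{"dx":0,"dy":0,"dz":0,"wx":0,"wy":0,"wz":0,"fingers":-0.7},{"dx":0,"dy":0,"dz":0,"wx":0,"wy":0,"wz":0,"fingers":-0.7}]' 20
```

```text
time: 4.47
ee_pos: [623.2, -262.8, -40.8]
eef_rot: [0.111, 0.994, 0.0, -0.001]
ft_force: [-0.2, -0.1, 0.3]
width: 85.8
grasp_force: 0.0
time: 4.8
ee_pos: [624.0, -263.2, -39.4]
eef_rot: [0.111, 0.994, -0.0, 0.0]
ft_force: [0.4, 1.0, -0.2]
width: 72.6
grasp_force: 0.4
```

```bash
python3 -m creep '[{"dx":0,"dy":0,"dz":0,"wx":0,"wy":0,"wz":0,"fingers":-0.6},{"dx":0,"dy":0,"dz":0,"wx":0,"wy":0,"wz":0,"fingers":-0.6},{"dx":0,"dy":0,"dz":0,"wx":0,"wy":0,"wz":0,"fingers":-0.6},{"dx":0,"dy":0,"dz":0,"wx":0,"wy":0,"wz":0,"fingers":-0.6}]' 20; python3 - <<'E'
from h import *
o=manip.get_obs(); print(o["ee_pos"])
# refine rail by both cameras: average of top and wrist far posts
M=np.array([524.5,64.]);ex=np.array([.9755,-.2199]);ey=np.array([.2199,.9755])
for y in(-90,0,80): print(y,M+ey*y,(M+ey*y-o["ee_pos"][:2])/10)
E
```

```text
time: 5.13
ee_pos: [624.3, -263.3, -38.9]
eef_rot: [0.111, 0.994, -0.0, 0.0]
ft_force: [-1.1, 2.4, 5.6]
width: 71.0
grasp_force: 22.9
[ 624.2686735  -263.34883473  -38.85511651]
-90 [504.709 -23.795] [-11.95596735  23.95538347]
0 [524.5  64. ] [-9.97686735 32.73488347]
80 [542.092 142.04 ] [-8.21766735 40.53888347]
```

```bash
python3 -m creep '[{"dx":-0.6,"dy":1.1,"dz":0,"wx":0,"wy":0,"wz":0,"fingers":-0.6},{"dx":-0.6,"dy":1.1,"dz":0,"wx":0,"wy":0,"wz":0,"fingers":-0.6},{"dx":-0.6,"dy":1.1,"dz":0,"wx":0,"wy":0,"wz":0,"fingers":-0.6},{"dx":-0.6,"dy":1.1,"dz":0,"wx":0,"wy":0,"wz":0,"fingers":-0.6}]'
```

```text
time: 5.47
ee_pos: [600.7, -220.2, -38.8]
eef_rot: [0.111, 0.994, -0.001, 0.002]
ft_force: [2.0, -0.7, 2.1]
width: 70.6
grasp_force: 23.6
```

```bash
python3 -m creep '[{"dx":-0.6,"dy":1.1,"dz":0,"wx":0,"wy":0,"wz":0,"fingers":-0.6},{"dx":-0.6,"dy":1.1,"dz":0,"wx":0,"wy":0,"wz":0,"fingers":-0.6},{"dx":-0.6,"dy":1.1,"dz":0,"wx":0,"wy":0,"wz":0,"fingers":-0.6},{"dx":-0.6,"dy":1.1,"dz":0,"wx":0,"wy":0,"wz":0,"fingers":-0.6},{"dx":-0.6,"dy":1.1,"dz":0,"wx":0,"wy":0,"wz":0,"fingers":-0.6},{"dx":-0.6,"dy":1.1,"dz":0,"wx":0,"wy":0,"wz":0,"fingers":-0.6},{"dx":-0.6,"dy":1.1,"dz":0,"wx":0,"wy":0,"wz":0,"fingers":-0.6},{"dx":-0.6,"dy":1.1,"dz":0,"wx":0,"wy":0,"wz":0,"fingers":-0.6}]'
```

```text
time: 6.13
ee_pos: [552.4, -131.1, -38.9]
eef_rot: [0.111, 0.994, -0.001, 0.001]
ft_force: [1.2, -3.6, 5.6]
width: 70.4
grasp_force: 23.7
```

```bash
python3 -m creep '[{"dx":-0.6,"dy":1.1,"dz":0,"wx":0,"wy":0,"wz":0,"fingers":-0.6},{"dx":-0.6,"dy":1.1,"dz":0,"wx":0,"wy":0,"wz":0,"fingers":-0.6},{"dx":-0.6,"dy":1.1,"dz":0,"wx":0,"wy":0,"wz":0,"fingers":-0.6},{"dx":-0.6,"dy":1.1,"dz":0,"wx":0,"wy":0,"wz":0,"fingers":-0.6},{"dx":-0.6,"dy":1.1,"dz":0,"wx":0,"wy":0,"wz":0,"fingers":-0.6},{"dx":-0.6,"dy":1.1,"dz":0,"wx":0,"wy":0,"wz":0,"fingers":-0.6},{"dx":-0.6,"dy":1.1,"dz":0,"wx":0,"wy":0,"wz":0,"fingers":-0.6},{"dx":-0.6,"dy":1.1,"dz":0,"wx":0,"wy":0,"wz":0,"fingers":-0.6},{"dx":0,"dy":0,"dz":0,"wx":0,"wy":0,"wz":0,"fingers":-0.6}]'; python3 look.py 4
```

```text
time: 6.88
ee_pos: [503.4, -41.5, -39.0]
eef_rot: [0.111, 0.994, 0.0, 0.0]
ft_force: [-1.2, 3.8, 11.1]
width: 70.4
grasp_force: 24.0
[503.44858412 -41.46156455 -38.96018557] [[319.0, 0.0, 320.0], [0.0, 319.0, 196.0], [0.0, 0.0, 1.0]]
```

View pics/w4.png

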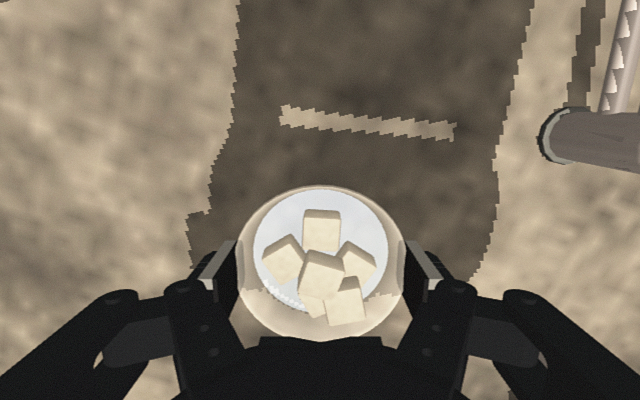

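The dish is held upright at (321,263), and the near inner post's collar has its left edge at (539,137).

```bash
python3 - <<'E'
from h import *; import pickle
o,c=pickle.load(open("pics/w4.pkl","rb"))
g=cv2.imread("pics/w4.png",0)
x=cv2.HoughCircles(cv2.medianBlur(g[170:350,225:415],3),cv2.HOUGH_GRADIENT,1,50,param1=80,param2=15,minRadius=70,maxRadius=90)
ex=np.array([.9755,-.2199]);ey=np.array([.2199,.9755]);M=np.array([524.5,64.])
s=ray("",(321,263),20,c); print("dish",s,(s-M)@ex,(s-M)@ey); 
if x is not None: print(x[0][:2]+[225,170,0])
p=ray("",(539,137),4,c)+12.5*ey; print("post",p,(p-M)@ex,(p-M)@ey)
im,d=manip.get_image("top"); cv2.imwrite("pics/top1.png",im[:,:,::-1])
m=cv2.inRange(cv2.cvtColor(im,cv2.COLOR_RGB2HSV),(15,90,120),(35,255,255)); m[:,:240]=0;m[:,310:]=0;m[:140]=0;m[300:]=0
for n in("scene",):
    im,d=manip.get_image(n); h=cv2.cvtColor(im,cv2.COLOR_RGB2HSV); m=cv2.inRange(h,(12,90,120),(35,255,255)); m[:185]=0; m[:,:235]=0;m[310:]=0;m[:,340:]=0
    N,_,st,ce=cv2.connectedComponentsWithStats(m)
    for a,b in zip(st[1:],ce[1:]):
        if a[4]>8: q=ray(n,b,50); print(b.round(1),a[4],q.round(1),(q-M)@ex,(q-M)@ey)
E
```

```text
dish [500.22817513 -40.70463898] -0.6526150527776835 -107.4767496146952
[[313.5        264.5         78.40000153]]
post [474.0548093   72.99533386] -51.18735744681027 -2.317949253563036
[249.7 193.4] 38 [668.3  30.2] 147.72819139422003 -1.3103388366077091
[271.9 221.9] 40 [571.5  51. ] 48.729478526633116 -2.3320824067086274
[297.2 255.2] 53 [471.1  73.8] -54.260875431598464 -2.159555953196662
[236.7 284.8] 239 [505.1 202.2] -49.32993700580165 130.59038863148103
[324.5 290.6] 51 [375.7  94.9] -151.97703973546933 -2.601132385404565
[279.6 306.1] 61 [413.  176.4] -133.5130077850608 85.10408678419591
```

```bash
python3 -m creep '[{"dx":0.24,"dy":1.07,"dz":0,"wx":0,"wy":0,"wz":0,"fingers":-0.6},{"dx":0.24,"dy":1.07,"dz":0,"wx":0,"wy":0,"wz":0,"fingers":-0.6},{"dx":0.24,"dy":1.07,"dz":0,"wx":0,"wy":0,"wz":0,"fingers":-0.6},{"dx":0.24,"dy":1.07,"dz":0,"wx":0,"wy":0,"wz":0,"fingers":-0.6},{"dx":0.24,"dy":1.07,"dz":0,"wx":0,"wy":0,"wz":0,"fingers":-0.6},{"dx":0,"dy":0,"dz":0,"wx":0,"wy":0,"wz":0,"fingers":-0.6}]'; python3 look.py 5
```

```text
time: 7.53
ee_pos: [516.3, 11.8, -38.9]
eef_rot: [0.111, 0.994, 0.0, 0.001]
ft_force: [1.2, 3.0, 9.5]
width: 70.3
grasp_force: 23.9
[516.33090611  11.84182458 -38.9317656 ] [[319.0, 0.0, 320.0], [0.0, 319.0, 196.0], [0.0, 0.0, 1.0]]
```

View pics/w5.png

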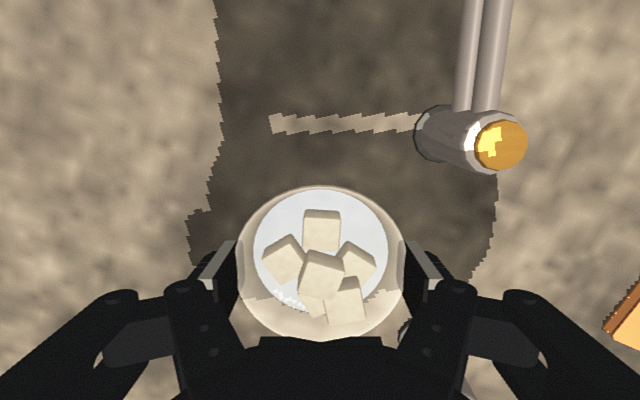

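The near inner post's cap is at (501,145) and its collar's left edge is at (415,134). The far post's collar shows at (402,330). The dish centre is at (321,263).

```bash
python3 - <<'E'
from h import *; import pickle
o,c=pickle.load(open("pics/w5.pkl","rb"))
ex=np.array([.9755,-.2199]);ey=np.array([.2199,.9755])
s=ray("",(321,263.5),20,c); print("dish",s,"ee",o["ee_pos"])
h=cv2.cvtColor(cv2.imread("pics/w5.png"),cv2.COLOR_BGR2HSV); m=cv2.inRange(h,(12,90,120),(35,255,255)); m[:100]=0;m[200:]=0
m[:,:450]=0; m[:,560:]=0
(cx,cy),r=cv2.minEnclosingCircle(cv2.findNonZero(m)); print(cx,cy,r)
for n,p in(("cap",ray("",(cx,cy),50,c)),("collar",ray("",(415,134),4,c)+12.5*ey),("farcollar",ray("",(399,330),4,c)+12.5*ey)):
    print(n,p,"dish-rel x,y",(s-p)@ex,(s-p)@ey)
E
```

```text
dish [513.31515826  12.54759591] ee [516.33090611  11.84182458 -38.9317656 ]
501.0 145.5 28.41224479675293
cap [473.55328848  73.89816296] dish-rel x,y 52.278693669565946 -51.10384299637149
collar [474.02573947  75.09991382] dish-rel x,y 52.0820827382933 -52.380042938625806
farcollar [568.7782914   53.21259741] dish-rel x,y -45.16205254422647 -51.86505194252839
```

```bash
python3 -m creep '[{"dx":0.12,"dy":0.5,"dz":0,"wx":0,"wy":0,"wz":0,"fingers":-0.6},{"dx":0.11,"dy":0.5,"dz":0,"wx":0,"wy":0,"wz":0,"fingers":-0.6},{"dx":0.11,"dy":0.5,"dz":0,"wx":0,"wy":0,"wz":0,"fingers":-0.6},{"dx":0.11,"dy":0.5,"dz":0,"wx":0,"wy":0,"wz":0,"fingers":-0.6},{"dx":0.11,"dy":0.5,"dz":0,"wx":0,"wy":0,"wz":0,"fingers":-0.6},{"dx":0,"dy":0,"dz":0,"wx":0,"wy":0,"wz":0,"fingers":-0.6}]'
```

```text
time: 8.08
ee_pos: [521.7, 35.7, -38.9]
eef_rot: [0.111, 0.994, -0.0, 0.001]
ft_force: [-0.9, -1.7, 11.0]
width: 70.7
grasp_force: 23.9
```

```bash
python3 -m creep '[{"dx":0.12,"dy":0.5,"dz":0,"wx":0,"wy":0,"wz":0,"fingers":-0.6},{"dx":0.11,"dy":0.5,"dz":0,"wx":0,"wy":0,"wz":0,"fingers":-0.6},{"dx":0.11,"dy":0.5,"dz":0,"wx":0,"wy":0,"wz":0,"fingers":-0.6},{"dx":0.11,"dy":0.5,"dz":0,"wx":0,"wy":0,"wz":0,"fingers":-0.6},{"dx":0.11,"dy":0.5,"dz":0,"wx":0,"wy":0,"wz":0,"fingers":-0.6},{"dx":0,"dy":0,"dz":0,"wx":0,"wy":0,"wz":0,"fingers":-0.6}]'
```

```text
time: 8.58
ee_pos: [527.2, 60.7, -38.9]
eef_rot: [0.111, 0.994, -0.0, 0.0]
ft_force: [-0.7, -1.7, 8.6]
width: 70.4
grasp_force: 23.9
```

```bash
python3 -m creep '[{"dx":0.18,"dy":0.8,"dz":0,"wx":0,"wy":0,"wz":0,"fingers":-0.6},{"dx":0.18,"dy":0.8,"dz":0,"wx":0,"wy":0,"wz":0,"fingers":-0.6},{"dx":0.18,"dy":0.8,"dz":0,"wx":0,"wy":0,"wz":0,"fingers":-0.6},{"dx":0.18,"dy":0.8,"dz":0,"wx":0,"wy":0,"wz":0,"fingers":-0.6},{"dx":0.18,"dy":0.8,"dz":0,"wx":0,"wy":0,"wz":0,"fingers":-0.6},{"dx":0.18,"dy":0.8,"dz":0,"wx":0,"wy":0,"wz":0,"fingers":-0.6},{"dx":0.18,"dy":0.8,"dz":0,"wx":0,"wy":0,"wz":0,"fingers":-0.6},{"dx":0.18,"dy":0.8,"dz":0,"wx":0,"wy":0,"wz":0,"fingers":-0.6},{"dx":0.18,"dy":0.8,"dz":0,"wx":0,"wy":0,"wz":0,"fingers":-0.6},{"dx":0,"dy":0,"dz":0,"wx":0,"wy":0,"wz":0,"fingers":-0.6}]'; python3 look.py 6
```

```text
time: 9.42
ee_pos: [543.7, 133.1, -38.4]
eef_rot: [0.111, 0.994, -0.0, 0.001]
ft_force: [-1.4, -2.3, 12.0]
width: 70.7
grasp_force: 38.7
[543.71874276 133.09028617 -38.38937723] [[319.0, 0.0, 320.0], [0.0, 319.0, 196.0], [0.0, 0.0, 1.0]]
```

View pics/w6.png

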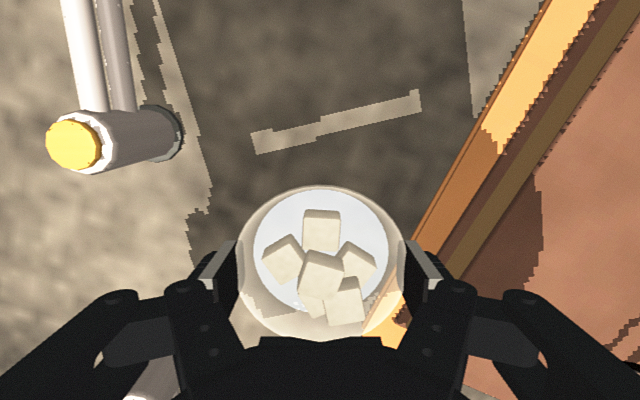

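The dish is past the rail: the post cap is now at (74,143), to the left of the dish. The leading finger is close to the leather book at (410,270) and the grip force has gone up. I'll back off 9 mm and then open.

```bash
python3 -m creep '[{"dx":-0.1,"dy":-0.45,"dz":0,"wx":0,"wy":0,"wz":0,"fingers":-0.6},{"dx":-0.1,"dy":-0.45,"dz":0,"wx":0,"wy":0,"wz":0,"fingers":-0.6},{"dx":0,"dy":0,"dz":0,"wx":0,"wy":0,"wz":0,"fingers":-0.6}]'; python3 - <<'E'
from h import *
c=manip.camera_info("wrist"); im,_=manip.get_image("wrist")
m=cv2.inRange(cv2.cvtColor(im,cv2.COLOR_RGB2HSV),(15,90,120),(35,255,255)); m[:100]=0;m[200:]=0;m[:,200:]=0
(cx,cy),r=cv2.minEnclosingCircle(cv2.findNonZero(m)); p=ray("",(cx,cy),50,c); s=ray("",(321,263.5),20,c)
ex=np.array([.9755,-.2199]);ey=np.array([.2199,.9755]); print(cx,cy,r,p,s,(s-p)@ex-52,(s-p)@ey)
E
```

```text
time: 9.72
ee_pos: [541.2, 124.1, -39.0]
eef_rot: [0.111, 0.994, 0.001, 0.0]
ft_force: [0.1, 2.9, 7.3]
width: 70.4
grasp_force: 25.0
104.0 145.5 29.34716033935547 [473.44767064  76.19126145] [538.15767218 124.78811299] 0.43815885278556266 61.635958017587825
```

```bash
python3 -m creep '[{"dx":0,"dy":0,"dz":0,"wx":0,"wy":0,"wz":0,"fingers":-0.8},{"dx":0,"dy":0,"dz":0,"wx":0,"wy":0,"wz":0,"fingers":-0.88},{"dx":0,"dy":0,"dz":0,"wx":0,"wy":0,"wz":0,"fingers":-0.88},{"dx":0,"dy":0,"dz":0,"wx":0,"wy":0,"wz":0,"fingers":-0.88},{"dx":0,"dy":0,"dz":0,"wx":0,"wy":0,"wz":0,"fingers":-0.88}]'
```

```text
time: 10.18
ee_pos: [540.4, 123.3, -40.4]
eef_rot: [0.111, 0.994, -0.0, -0.001]
ft_force: [-0.4, -0.1, -0.4]
width: 80.5
grasp_force: 0.0
```

```bash
python3 -m creep '[{"dx":0,"dy":0,"dz":0.3,"wx":0,"wy":0,"wz":0,"fingers":-0.88},{"dx":0,"dy":0,"dz":0.5,"wx":0,"wy":0,"wz":0,"fingers":-0.88},{"dx":0,"dy":0,"dz":0.5,"wx":0,"wy":0,"wz":0,"fingers":-0.88},{"dx":0,"dy":0,"dz":1,"wx":0,"wy":0,"wz":0,"fingers":-0.88},{"dx":0,"dy":0,"dz":2,"wx":0,"wy":0,"wz":0,"fingers":-0.88},{"dx":0,"dy":0,"dz":3,"wx":0,"wy":0,"wz":0,"fingers":-0.88},{"dx":0,"dy":0,"dz":3,"wx":0,"wy":0,"wz":0,"fingers":-0.88},{"dx":0,"dy":0,"dz":3,"wx":0,"wy":0,"wz":0,"fingers":-0.88},{"dx":0,"dy":0,"dz":3,"wx":0,"wy":0,"wz":0,"fingers":-0.88},{"dx":0,"dy":0,"dz":0,"wx":0,"wy":0,"wz":0,"fingers":-0.88}]'; python3 look.py 7
```

```text
time: 11.02
ee_pos: [546.0, 123.5, 131.6]
eef_rot: [0.111, 0.994, 0.001, 0.007]
ft_force: [1.8, 0.3, 1.9]
width: 80.3
grasp_force: 0.0
[545.96807566 123.54232992 131.6065264 ] [[319.0, 0.0, 320.0], [0.0, 319.0, 196.0], [0.0, 0.0, 1.0]]
```

View pics/w7.png

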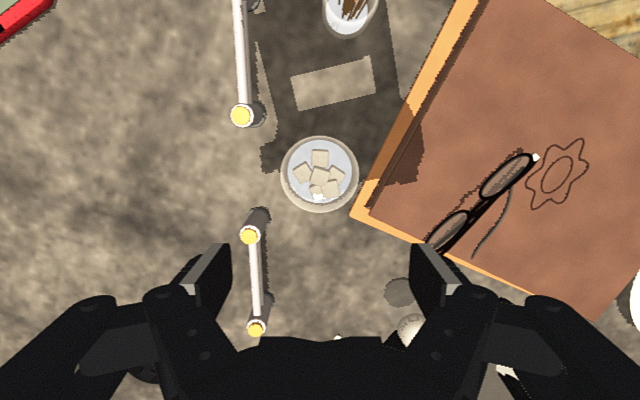

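The dish stands upright at (320,174), past the posts at (242,115) and (249,234), and the hand is clear. I'll verify its position and hand in.

```bash
python3 - <<'E'
from h import *; import pickle
o,c=pickle.load(open("pics/w7.pkl","rb"))
a,b=ray("",(242,115),50,c),ray("",(249,235),50,c); s=ray("",(320,174),20,c)
ex=(b-a)/np.linalg.norm(b-a); ey=np.array([-ex[1],ex[0]]); print(np.linalg.norm(b-a),(s-(a+b)/2)@ex,(s-(a+b)/2)@ey)
r=((s-(a+b)/2)@ex,(s-(a+b)/2)@ey)
if abs(r[0])<20 and 50<r[1]<105: print(manip.job_done())
E
```

```text
102.49594650699828 2.395222012891505 62.2942634828377
the job is handed in; nothing more can be done
None
```

The job is handed in: by the last wrist picture, the sugar dish stands upright about 62 mm past the posts and 2 mm off the opening's centre line, with the hand clear; I slid it along the counter lightly held between the fingertips rather than pushing from behind, and a finger may have brushed the leather book.

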